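# Weigh the lemons on the sprung hook

### The arm

A 6-joint arm with a two-finger parallel gripper is mounted at the origin on a cart in front of the work surface, level with it; the furniture and walls round the work are solid. World frame = base frame: x ahead of the robot, y to its left, z up, the work surface at z = 0. Lengths are in m, angles in rad, forces in N, time in s.
With the tool pointing down it reaches from about 0.275 to 0.85 m from the base axis. Payload 5.2 kg.
Tool frame: the origin (TCP) lies at the very end of the fingers, on their centre line; the grasp point (between the pads) lies 19 mm behind it; z points along the fingers, y is the line along which they close (so a half turn about z gives the same grasp; the last joint's range is limited). The gripper opens to 85 mm and grips with 20 to 120 N. Pads are 22 mm wide; open, the fingers measure 114 mm over their backs; the gripper's body (76 mm by 85 mm) begins 54 mm behind the grasp point. The pads swing forward as they close: fully open they stand 13 mm farther back than shut.
Start: joints at [1.089, 0.259, 1.535, -0, 1.348, -0.203], TCP at [0.151, 0.529, 0.231] pointing down, gripper open.
Joint ranges: [-3.14, 3.14], [-0.91, 2.08], [0.19, 2.58], [-1.22, 4.36], [0.22, 2.71], [-3.12, 3.12]. Speed limits (rad/s): [2.57, 2.57, 3.14, 3.14, 3.14, 3.14].

### API

Orientations are given as a 3x3 rotation matrix whose columns are the frame's x, y, z axes.
In Python, from cell import telemetry, vision, job gives the robot as it stands.
- The arm moves only by the tool move_arm, never from a script. Its argument "motion" is text: rows parted by semicolons, each of 4 numbers parted by spaces: the shift along the tool's x, y, z scaled (see below), then the turn about the tool's z scaled (see below). A call has 1 to 8 rows; each row is the pose to reach, as a shift and turn from the pose commanded when the call began, along the tool's axes at that moment; what a row does not reach only later rows make up. The controller multiplies each number of a shift by 1000 mm and each number of a turn by 0.5 rad. A row lasts 1/10 s, in which the tool goes at most 50 mm and 8.59 degrees, less where a joint would pass 70% of its speed; a pose out of reach is approached as far as the arm can. A call with a number of a shift or a turn outside -1 to 1 is refused whole. A call with a gripper value outside its range is refused whole. "jaw" is the opening, from 0 (shut) to 1 (fully open), set as the call begins (left out, the last holds). The fingers move at their own pace and stop on an object; "newtons" is the grip in N (left out, the last holds). Time passes only in rows, so rows that repeat a pose let the fingers close. It gives the time, the measured TCP pose, the force, the opening and the grip force at its end, in the units of the state.
- telemetry.observe(): the state, without advancing time (a new reading comes with each control period).
- vision.grab_frame(name): name is "side" or "top" or "wrist"; returns a dict with "color" (400x640x3 uint8, red, green, blue), "fx", "fy", "cx", "cy" (pixels), "k1" (the pictures are not rectified: a ray, as slopes to the right and down, at radius r is drawn at 1 + k1 r^2 times it, then the intrinsics apply), "position" and "orientation" of the camera in the world; the wrist camera has in their place "tool_from_camera" (4x4, takes a point from camera to tool coordinates, whose origin is the TCP and whose axes are the flange's). Camera axes: x right, y down, z forward; pixel columns grow to the right and rows downward; lengths in m; the calibration is good to about 2 mm. A picture is of the moment at which its call begins: read the wrist's pose just before it. There is no depth.
- job.finish_job(): hands the job in; it is judged then, once.
The state is a dict: "t": time; "joint_positions": joint angles; "qd": joint speeds; "tau": joint torques, N m; "tool_pos": TCP position; "orientation": TCP orientation; "force": force on the tool from outside, world axes, zero at the start; "ft_torque": the same for the moment, N m; "gripper_width": finger opening in m; "gripper_force": force on a finger pad.
Only numpy, scipy, OpenCV 4.12 (cv2) and the standard library are available. Lean on these libraries where they do the work, as an engineer would, in place of code of your own. Each camera call takes 0.05 s, during which the arm holds its last target. There are 200 camera calls.

### The job

Weigh the lemons: hang the white pail of yellow lemons by its wire handle on the hook of the blue spring scale. Lower it gently, letting the hook sink until it carries the pail before you let go (no dropping, and no pressing the hook down to its stop), then leave the pail hanging free until hook and pail have come to rest. Leave the pail of red tomatoes where it stands.

Things in the scene. Friction and masses are not known exactly. Their poses are not given: they have to be found in the camera images.
- lemon_pail: white pail of yellow lemons, 80 mm wide, 0.42 kg +-20 %. Origin: centre of underside; z up, y along its handle bar. Rim z=60 mm, fruit to 70. Rigid handle of 6 mm wire, up to 94 mm wide; its level bar along y is centred at z=150. On mid-bar, on a stem, a wooden grip 22x22 mm (sides along x, y), z=165 to 201: take it there, fingers closing along y
- tomato_pail: The other pail, to be left alone: same make and size as the lemon pail, but with red tomatoes in it; axes as there. On the lemon pail the hook must pass between bar and fruit; fingers closing along the bar stay clear of the hook.
- hook_seat (a point): bottom of the blue spring scale's hook, where the bar's centre lies when hung; 215 mm up when empty, sinks with the hook. z up, x from the hook's open end to the housing; bar must lie along y. Tip at x=-25 mm, top z=+18; arm at z=+24 from x=+30 to the rod at x=+110; housing from x=+88, lower. Nothing higher. Bring the pail in along +x, bar about 42 mm above the seat, then lower it
- hook (a joint): how far the hook has sunk (m): 0 empty, at its upper stop; lower stop at 0.050. Spring about 160 N/m, lightly damped: the pail's weight sinks it by 0.019 to 0.031, and it comes to rest in a second or two

How it is judged:
On the way:
1. the lemon pail's bar lies in the hook and the hook has sunk under it by more than 8 mm (value of joint hook above 0.008 m and horizontal distance between lemon_pail and hook_seat below 0.03 m and z of lemon_pail in the frame of hook_seat between -0.17 and -0.14 m), for 0.2 s.
At the end, for the whole second after the job is handed in: The lemon pail hangs free and still (below 30 mm/s) on the hook: underside within 25 mm sideways of the hook seat and 140 to 165 mm below it, within 11 degrees of upright; hook sunk 12 to 40 mm and at rest (below 10 mm/s); tomato pail within 30 mm of its start (value of joint hook between 0.012 and 0.04 m and velocity of joint hook between -0.01 and 0.01 m/s and horizontal distance between lemon_pail and hook_seat below 0.025 m and z of lemon_pail in the frame of hook_seat between -0.165 and -0.14 m and angle between lemon_pail's own z axis and vertical below 0.2 rad and linear speed of lemon_pail below 0.03 m/s and distance of tomato_pail from where it was at the start of the episode below 0.03 m); the robot touches nothing.
It fails at once if the pail is dropped on the hook (the hook sinks faster than 0.25 m/s) (velocity of joint hook above 0.25 m/s).
It fails at once if the hook is pressed down to its stop (sunk more than 46 mm) (value of joint hook above 0.046 m).
It fails at once if the tomato pail is moved by more than 30 mm (distance of tomato_pail from where it was at the start of the episode above 0.03 m).
It also fails if it takes over 45 s, if anything falls off the work surface, if the arm or the gripper's body presses on something with over 40 N, if the wrist force passes 120 N, or if a joint passes its speed limit or range.

## Working session

There is one attempt and no reset: what is moved stays moved. The work goes in short steps, Python scripts to look and compute and a tool call to move; the robot and the scene stay as the last step left them, time stands still between calls to the robot, and variables do not carry over. Pictures are saved under pics/ and viewed, at most 12 in all, crops included, and the job is handed in when it is done.

Besides the shell and the picture viewer there is one more tool, called after "Emit:" by a JSON object that holds its "name" and its "arguments". move_arm: Moves the arm, as the interface text tells. Shifts and turns lie within -1 to 1; 1 stands for 1000 mm of shift or 0.5 rad of turn. Its arguments: {"type":"object","properties":{"motion":{"type":"string"},"jaw":{"type":"number"},"newtons":{"type":"number"}},"required":["motion"]}

```bash
mkdir -p pics
cat > h.py <<'E'
import numpy as np, cv2
from cell import telemetry, vision, job
def grab(name, fn=None):
    s=telemetry.observe(); f=vision.grab_frame(name)
    if fn: cv2.imwrite('pics/'+fn, f['color'][:,:,::-1])
    if name=='wrist':
        T=np.eye(4);T[:3,:3]=s['orientation'];T[:3,3]=s['tool_pos'];C=T@np.array(f['tool_from_camera'])
        f['position']=C[:3,3];f['orientation']=C[:3,:3]
    return f
def ray(f,u,v):
    d=np.array([(u-f['cx'])/f['fx'],(v-f['cy'])/f['fy']]);x=d.copy()
    for _ in range(20): x=d/(1+f['k1']*(x@x))
    r=np.array(f['orientation'])@np.array([x[0],x[1],1]); return np.array(f['position']),r/np.linalg.norm(r)
def plane(f,u,v,z):
    p,r=ray(f,u,v); return p+r*(z-p[2])/r[2]
def tri(a,b):
    A=np.zeros((3,3));c=np.zeros(3)
    for p,r in(a,b):
        M=np.eye(3)-np.outer(r,r);A+=M;c+=M@p
    return np.linalg.solve(A,c)
def proj(f,P):
    x=np.array(f['orientation']).T@(np.array(P)-f['position']);x=x[:2]/x[2];x=x*(1+f['k1']*(x@x))
    return x[0]*f['fx']+f['cx'],x[1]*f['fy']+f['cy']
E
python3 - <<'E'
from h import *
np.set_printoptions(precision=3,suppress=True)
for n in('side','top'):
    f=grab(n,n+'1.png');print(n,f['position'],f['orientation'],f['fx'],f['k1'])
s=telemetry.observe();print(s['t'],s['tool_pos'],s['orientation'])
E
```

```text
side [ 0.505 -0.991  0.949] [[ 0.999 -0.04   0.021]
 [-0.042 -0.673  0.739]
 [-0.015 -0.739 -0.674]] 442.541437828543 -0.0524237203067942
top [ 0.387 -0.095  1.312] [[-0.026 -0.992  0.125]
 [-1.     0.025 -0.007]
 [ 0.004 -0.125 -0.992]] 433.5962660144444 -0.0026892865144573187
0.1 [0.151 0.528 0.231] [[-0.961  0.275 -0.001]
 [ 0.275  0.961 -0.001]
 [ 0.    -0.002 -1.   ]]
```

View pics/side1.png

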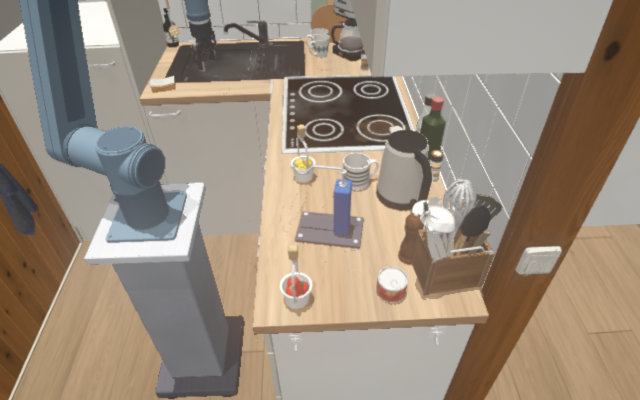

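View pics/top1.png

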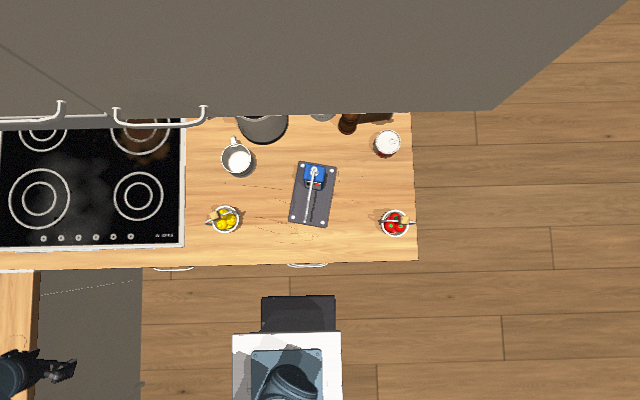

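Side view: lemon pail at (303,169), its grip at (301,130), scale housing at (343,208), tomato pail at (296,290). Top view: lemons (225,219), scale (313,178), with the hook arm pointing down toward the robot, tomatoes (395,223). I'll zoom in on both.

Run:
```python
from h import *
a=cv2.imread('pics/top1.png');b=cv2.imread('pics/side1.png')
A=cv2.resize(a[150:240,200:345],None,fx=5,fy=5,interpolation=3);cv2.imwrite('pics/topz.png',A)
B=cv2.resize(b[115:250,270:375],None,fx=4.4,fy=4.4,interpolation=3);cv2.imwrite('pics/sidez.png',B)
```

```text
(no output)
```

View pics/topz.png

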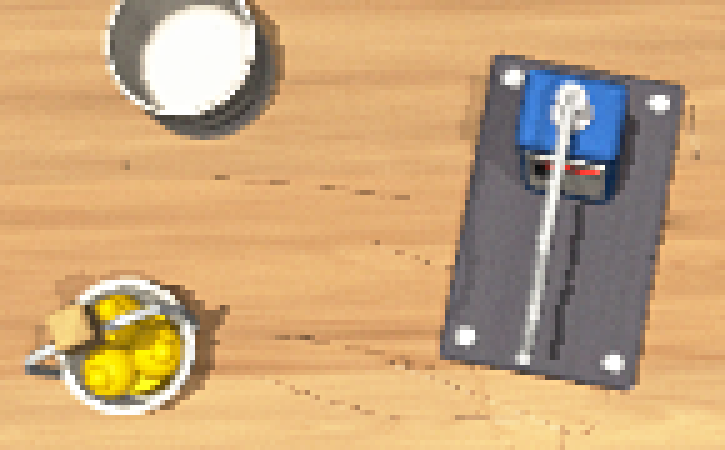

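View pics/sidez.png

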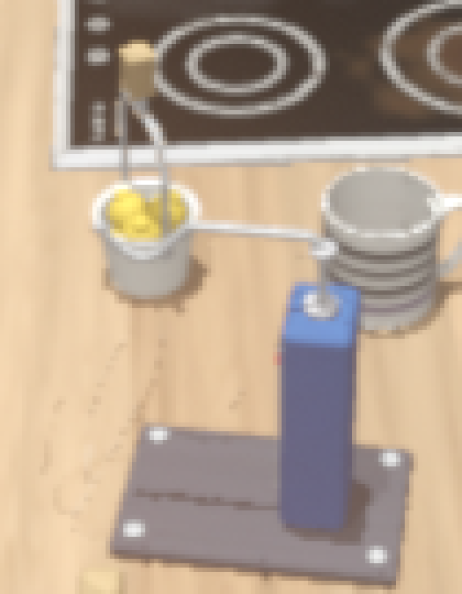

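Zoomed: in the top view the hook tip is at about (304.6,221.4), the rod at (314.2,169.6), the grip at (214.4,215), the rim centre at (226,219.4) and the handle corners at about (206,223) and (245,213). In the side view the grip is at (301,131).

Run:
```python
from h import *
np.set_printoptions(precision=4,suppress=True)
t=vision.grab_frame('top');s=vision.grab_frame('side')
tip=plane(t,304.6,221.4,.233);rod=plane(t,314.2,169.6,.243)
d=(rod-tip)[:2];L=np.linalg.norm(d);d/=L
print('tip',tip,'rod',rod,L,'dir',d,np.degrees(np.arctan2(d[1],d[0])),'seat',rod[:2]-.11*d,tip[:2]+.025*d)
print('grip',plane(t,214.4,215,.2),'rim',plane(t,226,219.4,.06),tri(ray(t,214.4,215),ray(s,301,131)))
a=plane(t,206,223,.15);b=plane(t,245,213,.15);print(a,b,np.linalg.norm(a-b))
print('rod tri',tri(ray(t,314.2,169.6),ray(s,270+322/4.4,115+242/4.4)))
m=np.array([[plane(t,x,y,.0) for x,y in [(395,223)]]]);print(m)
```

```text
tip [ 0.4609 -0.0697  0.233 ] rod [ 0.5893 -0.0969  0.243 ] 0.13129244637203438 dir [ 0.9783 -0.207 ] -11.949452661803987 seat [ 0.4817 -0.0741] [ 0.4853 -0.0749]
grip [0.4856 0.1623 0.2   ] rim [0.4844 0.1612 0.06  ] [0.4873 0.1662 0.1836]
[0.4691 0.1963 0.15  ] [0.4933 0.0918 0.15  ] 0.10726415313040917
rod tri [ 0.5934 -0.0968  0.2328]
[[[ 0.4649 -0.3377  0.    ]]]
```

Emit:
{"name": "move_arm", "arguments": {"motion": "-0.03 -0.018 -0.04 -0.1; -0.07 -0.043 -0.05 -0.25; -0.11 -0.068 -0.05 -0.4; -0.15 -0.093 -0.05 -0.55; -0.19 -0.117 -0.05 -0.7; -0.23 -0.142 -0.05 -0.85; -0.27 -0.167 -0.05 -1.0; -0.31 -0.192 -0.05 -1.0", "jaw": 1}}

```text
t: 1.0
tool_pos: [0.3974, 0.2572, 0.2814]
orientation: [[-0.975, -0.221, 0.0], [-0.221, 0.975, 0.0], [-0.0, 0.0, -1.0]]
force: [-0.0, 0.2, 0.5]
gripper_width: 0.0856
gripper_force: 0.0
```

```bash
cat > to.py <<'E'
import sys
from h import *
# shift to world target x y z and tool-y yaw (deg)
s=telemetry.observe();R=np.array(s['orientation']);x,y,z,w=map(float,sys.argv[1:5])
yaw=np.degrees(np.arctan2(R[1,1],R[0,1]));print('pos',np.round(s['tool_pos'],4),'yaw',yaw.round(2),'t',s['t'],'zax',R[:,2].round(3),'F',np.round(s['force'],1),s['gripper_width'])
print('shift',np.round(R.T@(np.array([x,y,z])-s['tool_pos']),4),'turn',round(-np.radians(w-yaw)/.5,3))
E
python3 to.py .486 .163 .28 103
```

```text
pos [0.3974 0.2572 0.2814] yaw 102.79 t 1.0 zax [ 0.  0. -1.] F [-0.   0.2  0.5] 0.08561186583852465
shift [-0.0656 -0.1115  0.0014] turn -0.007
```

Emit:
{"name": "move_arm", "arguments": {"motion": "-0.022 -0.037 0 0; -0.044 -0.074 0 0; -0.062 -0.105 0 0; -0.065 -0.111 0 0; -0.065 -0.111 0 0; -0.065 -0.111 0 0"}}

```text
t: 1.6
tool_pos: [0.4835, 0.1655, 0.2811]
orientation: [[-0.976, -0.22, -0.001], [-0.22, 0.976, 0.001], [0.001, 0.001, -1.0]]
force: [-0.2, -0.6, -0.3]
gripper_width: 0.0858
gripper_force: 0.0
```

```bash
python3 to.py .486 .163 .28 103; python3 -c "
from h import *
f=grab('wrist','w1.png');print(f['position'],f['orientation'][:,2],f['fx'])
print(proj(f,[.486,.163,.2]))"
```

```text
pos [0.4835 0.1655 0.2811] yaw 102.69 t 1.6 zax [-0.001  0.001 -1.   ] F [-0.2 -0.6 -0.3] 0.08581094301418453
shift [-0.0019 -0.003   0.0011] turn -0.011
[0.41241864 0.150171   0.42337385] [ 0.27806659  0.06444406 -0.95839759] 333.8202482549979
(np.float64(316.17820105469104), np.float64(214.83174538545583))
```

View pics/w1.png

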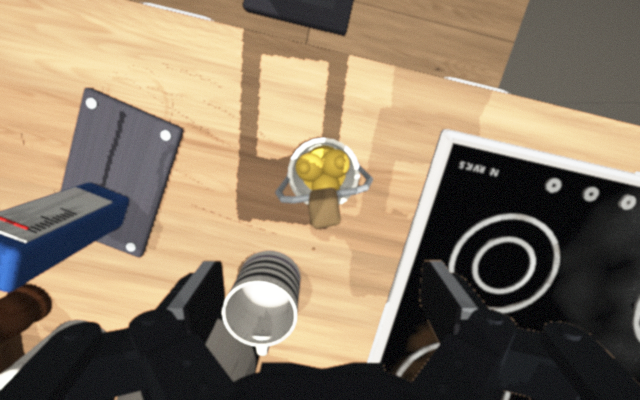

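Wrist view: the grip's top face is at about (321.5,222) with its lower end near (325,191), and the bar ends are at (281,197) and (369,184).

Run:
```python
from h import *
np.set_printoptions(precision=4,suppress=True)
f=grab('wrist');c=f['color']
h=cv2.cvtColor(c,cv2.COLOR_RGB2HSV)
print(c[222,312:334].tolist()[::3],c[210,325],c[170,325])
for r in range(186,236,3): print(r,''.join('%4d'%c[r,k,0]+('/%d'%c[r,k,2]) for k in range(300,348,4)))
print(plane(f,321.5,222,.201),plane(f,325,191,.165))
a=plane(f,281,196,.15);b=plane(f,369,184,.15);d=a-b;print(a,b,(a+b)/2,np.linalg.norm(d),np.degrees(np.arctan2(-d[1],-d[0])))
```

```text
[[140, 114, 78], [172, 141, 99], [176, 146, 102], [168, 140, 97], [168, 137, 96], [164, 135, 93], [168, 137, 95], [159, 130, 88]] [179 148 103] [178 146  58]
186  148/137 154/139 210/89 173/56 201/68 218/75 224/82 207/70 190/63 174/59 143/110 161/148
189  150/140 151/141 168/145 153/63 148/56 129/55 116/57 107/58 111/62 130/52 135/129 138/138
192  144/135 147/134 152/138  96/53  97/57  95/57 100/58 111/63 103/57 108/94 170/171 179/182
195  149/147 142/140 126/117  93/52  95/52  95/54 104/58 110/60 108/61 100/72 127/133 155/150
198  174/178 177/180 136/128 101/57 104/60 104/58 117/67 139/79 142/79 114/71 176/164 242/236
201  145/142 165/155 133/107 138/78 143/83 142/80 164/95 167/94 170/95 130/76 251/248 251/244
204  143/81 158/98 139/89 157/90 152/84 152/84 177/105 172/98 178/102 138/78 227/170 219/130
207  148/87 144/82 128/73 152/86 153/86 166/93 177/102 177/99 170/97 142/78 236/148 226/136
210  141/80 143/82 126/71 150/87 153/89 174/102 174/96 175/100 170/96 148/83 234/145 240/157
213  138/76 142/81 127/72 145/85 158/87 175/99 180/106 170/94 171/99 151/87 210/124 228/137
216  147/85 154/90 136/77 140/78 168/97 176/101 172/99 167/92 164/90 156/87 184/105 216/131
219  139/79 142/82 140/78 135/76 175/102 173/101 170/99 167/95 168/97 157/87 183/105 220/131
222  137/79 143/85 134/77 140/78 174/98 175/101 168/96 164/90 168/97 163/94 204/122 225/133
225  234/148 223/135 223/135 153/82 164/93 160/92 149/87 146/85 165/93 179/103 224/134 226/137
228  239/155 238/152 235/147 208/123 172/99 174/99 139/81 197/116 211/126 207/125 207/124 213/126
231  241/156 242/160 240/157 226/136 222/134 218/130 212/125 208/125 209/126 204/121 201/116 201/115
234  243/162 242/158 242/158 235/148 226/136 224/134 224/131 223/134 220/133 212/126 207/122 203/116
[0.49   0.1681 0.201 ] [0.4763 0.1679 0.165 ]
[0.4925 0.1335 0.15  ] [0.466  0.2036 0.15  ] [0.4792 0.1685 0.15  ] 0.07502039869523155 110.73127315310145
```

Run:
```python
from h import *
np.set_printoptions(precision=4,suppress=True)
f=grab('wrist')
cv2.imwrite('pics/w1z.png',cv2.resize(f['color'][130:235,265:385,::-1],None,fx=5.5,fy=5.5,interpolation=cv2.INTER_CUBIC))
print(plane(f,323.5,213.5,.201))
for z in(.06,.09,.12,.15):
  a=plane(f,281,196,z);b=plane(f,369,184,z);d=a-b;print(z,(a+b)/2,np.linalg.norm(d),np.degrees(np.arctan2(-d[1],-d[0])))
```

```text
[0.4836 0.1682 0.201 ]
0.06 [0.5015 0.1746 0.06  ] 0.0997490108157333 110.7665844828666
0.09 [0.4941 0.1726 0.09  ] 0.09151926720724111 110.76658448286662
0.12 [0.4867 0.1706 0.12  ] 0.08328952359874897 110.76658448286662
0.15 [0.4794 0.1687 0.15  ] 0.07505977999025686 110.76658448286663
```

View pics/w1z.png

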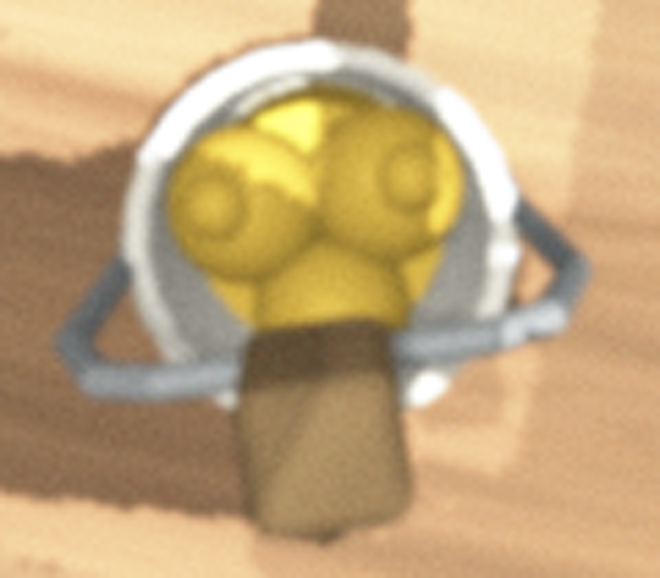

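Grip top centre is at about (.484,.167), bar yaw about 111°. I'll turn and descend.

Emit:
{"name": "move_arm", "arguments": {"motion": "0 0 0.01 -0.15; 0 0 0.02 -0.29; 0 0 0.05 -0.29; 0 0 0.08 -0.29; 0 0 0.1 -0.29; 0 0 0.113 -0.29; 0 0 0.113 -0.29"}}

```text
t: 2.45
tool_pos: [0.4823, 0.1656, 0.1666]
orientation: [[-0.933, -0.36, -0.004], [-0.36, 0.933, -0.0], [0.004, 0.001, -1.0]]
force: [0.4, 0.0, 0.7]
gripper_width: 0.0851
gripper_force: 0.0
```

Emit:
{"name": "move_arm", "arguments": {"motion": "0 0 0 0; 0 0 0 0; 0 0 0 0; 0 0 0 0; 0 0 0 0; 0 0 0 0", "jaw": 0, "newtons": 40}}

```text
t: 3.05
tool_pos: [0.4847, 0.1651, 0.1689]
orientation: [[-0.934, -0.358, 0.001], [-0.358, 0.934, 0.001], [-0.001, 0.0, -1.0]]
force: [-0.0, 2.8, 4.1]
gripper_width: 0.0214
gripper_force: 40.3
```

Emit:
{"name": "move_arm", "arguments": {"motion": "0 0 -0.01 0; 0 0 -0.03 0.05; 0 0 -0.06 0.15; 0 0 -0.09 0.3; 0 0 -0.107 0.45; 0 0 -0.107 0.6; 0 0 -0.107 0.6; 0 0 -0.107 0.6"}}

```text
t: 3.85
tool_pos: [0.4837, 0.1646, 0.2748]
orientation: [[-0.998, -0.068, -0.002], [-0.068, 0.998, -0.0], [0.002, -0.0, -1.0]]
force: [0.2, -1.0, -3.4]
gripper_width: 0.0213
gripper_force: 39.5
```

```bash
python3 to.py .386 -.054 .2755 78
```

```text
pos [0.4837 0.1646 0.2748] yaw 93.9 t 3.85 zax [-0.002 -0.    -1.   ] F [ 0.2 -1.  -3.4] 0.021328654915927885
shift [ 0.1124 -0.2115 -0.0005] turn 0.555
```

Emit:
{"name": "move_arm", "arguments": {"motion": "0.02 -0.01 0 0.05; 0.05 -0.035 0 0.15; 0.08 -0.065 0 0.25; 0.1 -0.1 0 0.35; 0.112 -0.135 0 0.45; 0.112 -0.17 0 0.555; 0.112 -0.197 0 0.555; 0.112 -0.211 0 0.555"}}

```text
t: 4.65
tool_pos: [0.386, -0.0552, 0.2749]
orientation: [[-0.978, 0.21, -0.001], [0.21, 0.978, -0.0], [0.001, -0.001, -1.0]]
force: [0.4, 0.5, -4.0]
gripper_width: 0.0214
gripper_force: 40.2
```

Emit:
{"name": "move_arm", "arguments": {"motion": "0 0 0 0; 0 0 0 0; 0 0 0 0"}}

```text
t: 4.95
tool_pos: [0.3862, -0.0523, 0.275]
orientation: [[-0.978, 0.209, -0.001], [0.209, 0.978, 0.001], [0.001, 0.001, -1.0]]
force: [-0.1, 0.1, -3.3]
gripper_width: 0.0215
gripper_force: 40.2
```

```bash
python3 to.py .386 -.054 .2755 78; python3 -c "
from h import *
w=grab('wrist');t=grab('top');s=grab('side','side2.png')
a=cv2.resize(w['color'],(400,250));
z=lambda c,k:cv2.resize(c,None,fx=k,fy=k,interpolation=cv2.INTER_CUBIC)
A=z(t['color'][150:250,260:360],4)
B=z(s['color'][120:220,260:360],4)
cv2.imwrite('pics/m2.png',np.hstack([A,B])[:,:,::-1]);cv2.imwrite('pics/w2.png',w['color'][:,:,::-1])"
```

```text
pos [ 0.3862 -0.0523  0.275 ] yaw 77.96 t 4.95 zax [-0.001  0.001 -1.   ] F [-0.1  0.1 -3.3] 0.02150070154273747
shift [-0.0002 -0.0017 -0.0005] turn -0.001
```

View pics/m2.png

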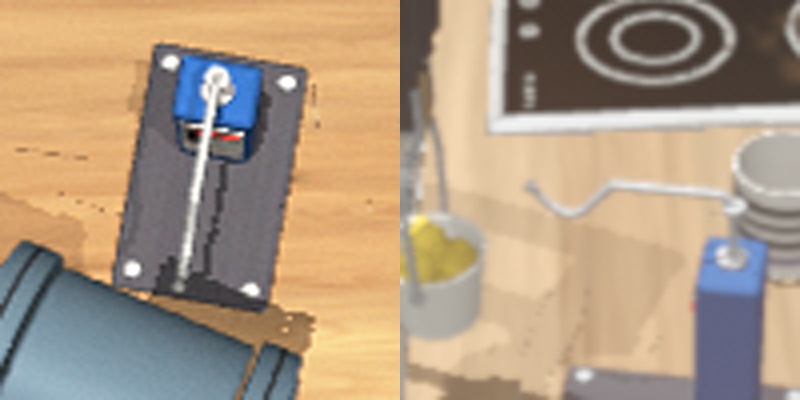

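View pics/w2.png

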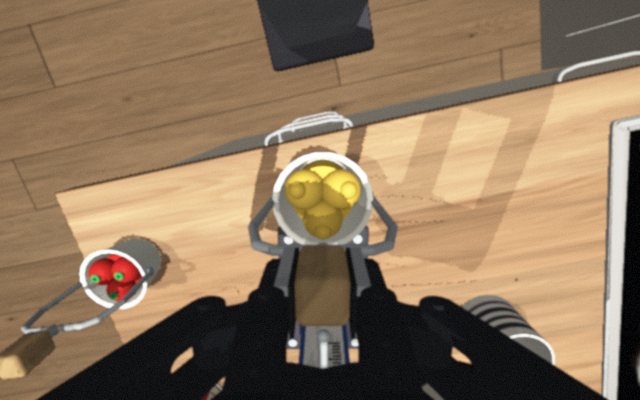

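Both views: the hook is now visible in the side view with tip (292.5,166.3), seat bottom (302.5,173.3) and arm bend (313.3,166.3). The pail hangs level in the jaws, with the bar square to the tool.

Run:
```python
from h import *
np.set_printoptions(precision=4,suppress=True)
t=vision.grab_frame('top');s=vision.grab_frame('side')
print('tip',plane(s,292.5,166.3,.231),tri(ray(s,292.5,166.3),ray(t,304.5,222)))
print('seat',plane(s,302.5,173.3,.210)); print('bend',plane(s,313.3,166.3,.239)); print('rod',plane(s,343.8,171.3,.239))
for n,c in(('tip',(304.5,222)),('rod',(313.75,169.5))): print(n,plane(t,*c,.235))
f=grab('wrist');print(f['position'])
# bar in wrist
a=plane(f,255,246,.2565);b=plane(f,391,243,.2565);print((a+b)/2,a-b)
```

```text
tip [ 0.4642 -0.0703  0.231 ] [ 0.4619 -0.0691  0.2297]
seat [ 0.4896 -0.0752  0.21  ]
bend [ 0.5187 -0.0839  0.239 ]
rod [ 0.5959 -0.1094  0.239 ]
tip [ 0.4593 -0.0694  0.235 ]
rod [ 0.5911 -0.0957  0.235 ]
[ 0.3151 -0.0366  0.4175]
[ 0.3839 -0.0506  0.2565] [-0.0132 -0.0698  0.    ]
```

Emit:
{"name": "move_arm", "arguments": {"motion": "-0.01 0 0 0; -0.025 -0.001 0 0; -0.042 -0.002 0 0; -0.06 -0.002 0 0; -0.078 -0.002 0 0; -0.093 -0.002 0 0; -0.102 -0.002 0 0; -0.102 -0.002 0 0"}}

```text
t: 6.05
tool_pos: [0.4873, -0.0769, 0.2747]
orientation: [[-0.978, 0.21, -0.0], [0.21, 0.978, 0.0], [0.0, 0.0, -1.0]]
force: [0.9, -0.0, -2.9]
gripper_width: 0.0214
gripper_force: 40.2
```

```bash
python3 to.py .487 -.076 .2755 78; python3 -c "
from h import *
s=grab('side')
cv2.imwrite('pics/s3.png',cv2.resize(s['color'][110:230,260:370],None,fx=5,fy=5,interpolation=cv2.INTER_CUBIC)[:,:,::-1])"
```

```text
pos [ 0.4873 -0.0769  0.2747] yaw 77.9 t 6.05 zax [-0.  0. -1.] F [ 0.9 -0.  -2.9] 0.021432709335925365
shift [ 0.0005  0.0009 -0.0008] turn -0.004
```

View pics/s3.png

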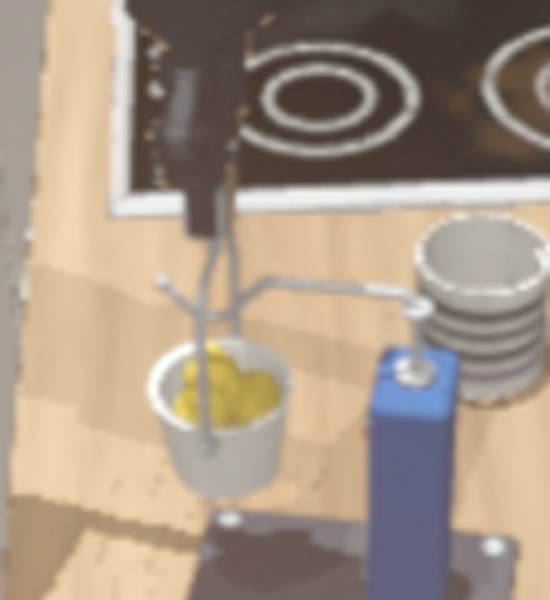

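The hook (tip (162,283), bottom (213,315) in the crop) passes through the handle below the bar, above the fruit. I'll lower slowly.

Emit:
{"name": "move_arm", "arguments": {"motion": "0 0 0.008 0; 0 0 0.018 0; 0 0 0.028 0; 0 0 0.036 0; 0 0 0.042 0; 0 0 0.046 0; 0 0 0.05 0; 0 0 0.054 0"}}

```text
t: 6.9
tool_pos: [0.4855, -0.0763, 0.2212]
orientation: [[-0.978, 0.21, -0.0], [0.21, 0.978, 0.0], [0.0, 0.0, -1.0]]
force: [-2.8, 0.6, -2.1]
gripper_width: 0.0213
gripper_force: 40.4
```

Emit:
{"name": "move_arm", "arguments": {"motion": "0 0 0.003 0; 0 0 0.006 0; 0 0 0.008 0; 0 0 0.008 0; 0 0 0.008 0; 0 0 0.008 0; 0 0 0.008 0"}}

```text
t: 7.6
tool_pos: [0.4856, -0.0764, 0.2134]
orientation: [[-0.978, 0.21, -0.0], [0.21, 0.978, 0.0], [0.0, -0.0, -1.0]]
force: [-4.2, 0.8, 0.4]
gripper_width: 0.0217
gripper_force: 40.6
```

Side force shows the bar sitting a few mm too far toward the housing; I'll ease back.

Emit:
{"name": "move_arm", "arguments": {"motion": "0.002 0 0 0; 0.004 0 0 0; 0.004 0 0 0; 0.004 0 0 0"}}

```text
t: 8.0
tool_pos: [0.4825, -0.076, 0.2137]
orientation: [[-0.978, 0.21, 0.002], [0.21, 0.978, -0.001], [-0.002, -0.0, -1.0]]
force: [1.5, -0.2, 0.7]
gripper_width: 0.0216
gripper_force: 40.7
```

Emit:
{"name": "move_arm", "arguments": {"motion": "-0.001 0 0 0; -0.001 0 0 0; -0.001 0 0 0; -0.001 0 0 0"}}

```text
t: 8.4
tool_pos: [0.4828, -0.0759, 0.2132]
orientation: [[-0.978, 0.21, -0.0], [0.21, 0.978, -0.0], [0.0, -0.0, -1.0]]
force: [-0.3, -1.6, -0.2]
gripper_width: 0.0217
gripper_force: 40.7
```

```bash
python3 -c "
from h import *
z=[]
for _ in range(6):
  s=telemetry.observe();z.append(s['force']);f=grab('side')
print(np.mean(z,0),np.std(z,0),s['t'])
cv2.imwrite('pics/s4.png',cv2.resize(f['color'][110:230,260:370],None,fx=5,fy=5,interpolation=cv2.INTER_CUBIC)[:,:,::-1])"
```

```text
[-0.99908899 -1.15186726  0.12213121] [0.65709783 0.40675268 0.50151581] 8.65
```

View pics/s4.png

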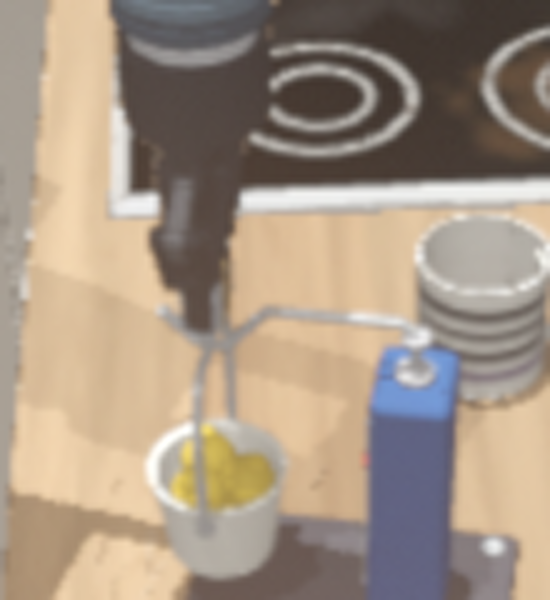

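The hook has sunk (arm row 283→313 in the crop) with the bar in its bottom, and the wrist force is near zero. I'll release and lift away.

Emit:
{"name": "move_arm", "arguments": {"motion": "0 0 0 0; 0 0 0 0; 0 0 0 0; 0 0 0 0; 0 0 0 0; 0 0 0 0", "jaw": 0.65}}

```text
t: 9.3
tool_pos: [0.4829, -0.0758, 0.2133]
orientation: [[-0.978, 0.21, 0.0], [0.21, 0.978, 0.0], [-0.0, 0.0, -1.0]]
force: [-0.6, -0.4, -0.2]
gripper_width: 0.0552
gripper_force: 0.0
```

Emit:
{"name": "move_arm", "arguments": {"motion": "0 0 -0.005 0; 0 0 -0.015 0; 0 0 -0.035 0; 0 0 -0.065 0; 0 0 -0.1 0; 0 0 -0.13 0; 0 0 -0.14 0; 0 0 -0.14 0"}}

```text
t: 10.1
tool_pos: [0.4835, -0.0761, 0.3552]
orientation: [[-0.978, 0.21, 0.004], [0.21, 0.978, -0.002], [-0.004, -0.001, -1.0]]
force: [-0.0, 0.5, -0.4]
gripper_width: 0.0554
gripper_force: 0.0
```

Emit:
{"name": "move_arm", "arguments": {"motion": "0 0 0 0; 0 0 0 0; 0 0 0 0; 0 0 0 0; 0 0 0 0; 0 0 0 0; 0 0 0 0; 0 0 0 0"}}

```text
t: 10.9
tool_pos: [0.4829, -0.0758, 0.3533]
orientation: [[-0.978, 0.21, 0.0], [0.21, 0.978, -0.0], [-0.0, -0.0, -1.0]]
force: [-0.1, -0.6, 0.0]
gripper_width: 0.0559
gripper_force: 0.0
```

Emit:
{"name": "move_arm", "arguments": {"motion": "0 0 0 0; 0 0 0 0; 0 0 0 0; 0 0 0 0; 0 0 0 0; 0 0 0 0; 0 0 0 0; 0 0 0 0"}}

```text
t: 11.7
tool_pos: [0.4829, -0.0758, 0.3533]
orientation: [[-0.978, 0.21, -0.0], [0.21, 0.978, 0.0], [0.0, 0.0, -1.0]]
force: [-0.3, 0.6, 0.6]
gripper_width: 0.0556
gripper_force: 0.0
```

Emit:
{"name": "move_arm", "arguments": {"motion": "0 0 0 0; 0 0 0 0; 0 0 0 0; 0 0 0 0; 0 0 0 0; 0 0 0 0; 0 0 0 0; 0 0 0 0"}}

```text
t: 12.5
tool_pos: [0.4829, -0.0758, 0.3533]
orientation: [[-0.978, 0.21, -0.0], [0.21, 0.978, -0.0], [0.0, -0.0, -1.0]]
force: [-0.5, -0.4, -0.3]
gripper_width: 0.0553
gripper_force: 0.0
```

```bash
python3 -c "
from h import *
L=[]
for k in range(12):
  f=grab('side');c=f['color'][150:235,285:320].astype(int)
  m=(c[...,0]>150)&(c[...,0]-c[...,2]>90);v,u=np.nonzero(m);L.append((round(u.mean(),2),round(v.mean(),2),len(u)))
print(L,telemetry.observe()['t'],telemetry.observe()['gripper_width'])
cv2.imwrite('pics/s5.png',cv2.resize(f['color'][110:230,260:370],None,fx=5,fy=5,interpolation=cv2.INTER_CUBIC)[:,:,::-1])"
```

```text
[(np.float64(19.27), np.float64(53.37), 158), (np.float64(19.21), np.float64(53.37), 159), (np.float64(19.22), np.float64(53.37), 159), (np.float64(19.22), np.float64(53.33), 158), (np.float64(19.22), np.float64(53.33), 158), (np.float64(19.27), np.float64(53.37), 158), (np.float64(19.21), np.float64(53.37), 159), (np.float64(19.27), np.float64(53.37), 158), (np.float64(19.27), np.float64(53.32), 157), (np.float64(19.21), np.float64(53.37), 159), (np.float64(19.21), np.float64(53.37), 159), (np.float64(19.21), np.float64(53.37), 159)] 13.1 0.05569923444415111
```

View pics/s5.png

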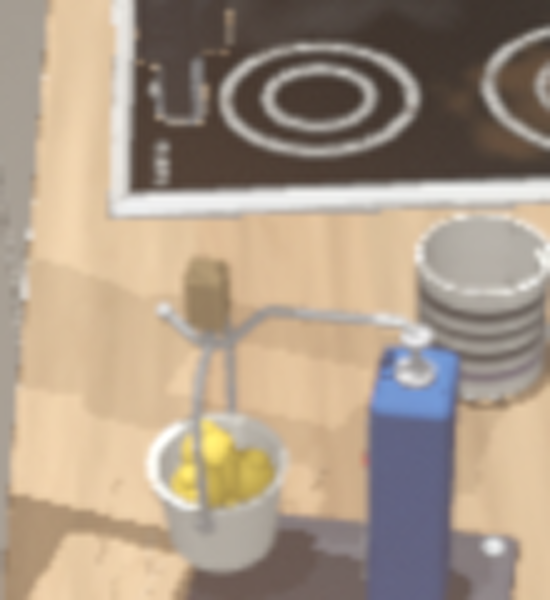

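The pail hangs upright and still on the sunk hook, with the gripper clear above it.

```bash
python3 -c "
from cell import job
print(job.finish_job())"
```

```text
the job is handed in; nothing more can be done
None
```

The lemon pail hangs upright and still on the hook, which sank roughly 20 mm under it. The gripper is clear, the arm stayed away from the tomato pail, and the job is handed in (about 13 s used); no verdict was shown.

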